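# Pull-test a crab tub's lid with the pull gauge

### The job

Lay the pull gauge on the test stand's bed so that its crossbar lies behind the two prongs clipped to the tub's lid, and let go of it. Then take the gauge by the bar of its handle and pull straight out until the pointer lines up with the set tag, not clearly past it, and hold it steady there for a good second. Ease the handle all the way back in without letting it snap, and leave the gauge hooked up on the stand, disturbing none of the other tubs or the jar.

Things in the scene. Friction and masses are not known exactly. Their poses are not given: they have to be found in the camera images.
- stand: Fixed lid pull-test stand: aluminium base plate 385 x 135 x 8 mm with a lidded food tub (orange filling) on it and a flat grey bed beside the tub. Origin on the counter (z = 0). x axis = level pull direction, from the tub past the bed; z up. Tub: x -275 to -110 mm, 115 wide, lid 50 mm high. Base plate: x -310 to +75 mm.
- bed (a point): Middle of the bed's flat top, at (-17.5, 0, 50) mm in the stand's frame. The bed is 135 mm long (stand x -85 to +50 mm), 96 wide, level with the tub's lid, no side guides.
- fork (a point): Point midway between two upright steel prongs on the lid's edge, at (-100, 0, 65) mm in the stand's frame, same axes. Prongs: 10 mm thick in x (stand x -105 to -95), 12 wide, clear gap between them 30 mm (y -15 to +15), tops 85 mm over the counter. Behind them (-x) is only the lid with a flat clip plate, top 52 mm high.
- gauge: Loose sprung pull gauge, 0.3 to 0.5 kg, 277 mm long, lying flat, white scale face up. Origin on the underside below the middle of its case; x axis towards the handle, z up. Case: grey plastic box 130 long (x -65 to +65 mm), 40 wide, 30 high, which it rests on; good to grip across its width at the middle. A crossbar is at its -x end, an open D-shaped handle at its +x end.
- crossbar (a point): Middle of the crossbar, at (-115, 0, 15) mm in the gauge's frame: steel, 10 mm thick, 70 long along y, on an 8 mm thick neck from the case, which fits between the prongs. Play when on the bed: 35 mm, from the case meeting the prongs (gauge origin at stand x = -30 mm) to the crossbar meeting them from behind (x = +5 mm), as when pulled.
- handle (a point): Middle of the black rubber grip bar of the open D-shaped handle, at (150, 0, 15) mm in the gauge's frame with the slide in; bar 14 mm thick, 84 long along y. Inside the D, a clear opening 58 mm in x, 62 in y; then the 10 mm steel yoke at x = 80. Moves along the gauge's +x. With the gauge on the bed it hangs free past the bed's end, 65 mm over the counter.
- pointer (a point): Black pointer fin on the scale face, moving with the handle: 3 mm thick along x, 16 mm wide, standing 8 mm over the case top, on the gauge's -y half. The point is at its middle in x, on the scale's centreline.
- tag_line (a point): Set tag: small dark steel clip on the gauge's +y half of the scale, its 4 mm thick fin across the scale, 10 mm over the case top. The point is at the fin's middle in x, on the centreline. It stays where set, 40 to 65 mm from the pointer's rest (about 8 N shifts it). Pointer and tag line up when both points have the same gauge x; the fins pass side by side.
- pull (a joint): How far the gauge's slide is pulled out, m: 0 fully in, 0.090 at the end stop. Spring: about 2.4 N to start it, plus 0.12 N for each mm (about 10 N at 65 mm). Let go, it springs back.
- tag (a joint): Where the tag is set, m, on the same scale: pointer and tag line up when joint pull equals joint tag.
- tub_a: Bystander: loose lidded food tub 165 x 115 x 55 mm, origin under its middle. Leave alone.
- tub_b: Bystander: loose lidded food tub 165 x 115 x 55 mm, origin under its middle. Leave alone.
- jar: Bystander: loose amber glass jar, 72 mm across, 100 mm high, origin under its middle. Leave alone.

How it is judged:
By the outcome, as a careful person would: the job done as asked, in the order asked, and still so for the second after the job is handed in, with the robot touching nothing.
It also fails if it takes over 64 s, if anything falls off the work surface, if the arm or the gripper's body presses on something with over 40 N, if the wrist force passes 120 N, or if a joint passes its speed limit or range.

### The arm

A 6-joint arm with a two-finger parallel gripper is mounted at the origin on the work surface. World frame = base frame: x ahead of the robot, y to its left, z up, the work surface at z = 0. Lengths are in m, angles in degrees, forces in N, time in s.
With the tool pointing down it reaches from about 0.225 to 0.725 m from the base axis. Payload 3.1 kg.
Tool frame: the origin (TCP) lies at the centre of the arm's flange, where the gripper is bolted on; the fingertips stand 173 mm ahead of it and the grasp point (between the pads) lies 155 mm ahead of it; z points along the fingers, y is the line along which they close (so a half turn about z gives the same grasp; the last joint's range is limited). The gripper opens to 85 mm and grips with 20 to 120 N. Pads are 22 mm wide; open, the fingers measure 114 mm over their backs; the gripper's body (76 mm by 85 mm) begins 54 mm behind the grasp point. The pads swing forward as they close: fully open they stand 13 mm farther back than shut.
Start: joints at [65.672, 2.75, 5.684, 92.934, 0, 82.678], TCP at [0.154, 0.502, 0.405] pointing down, gripper open.
Joint ranges: [-166.93, 166.93], [-56.73, 111.36], [-69.38, 81.34], [-121.58, 131.49], [-85.45, 84.26], [-180, 180]. Speed limits (degrees/s): [159.86, 159.86, 180, 180, 180, 180].

### API

Orientations are given as [roll, pitch, yaw] about the fixed x, y, z axes, in that order (R = Rz(yaw) Ry(pitch) Rx(roll)).
In Python, from workcell import * gives the robot as it stands.
- The arm moves only by the tool jog_arm, never from a script. Its argument "motion" is a list of rows, each an object of numbers: "claw": the opening, from -1 (shut) to 1 (fully open), so that 0 is half open; "tx", "ty", "tz": the shift along the tool's x, y, z normalised to -1 to 1, where 1 is 20 mm; "twist": the turn about the tool's z normalised to -1 to 1, where 1 is 0.1 rad. In form: [{"claw": .., "tx": .., "ty": .., "tz": .., "twist": ..}, ...]. A call has 1 to 12 rows; each row shifts and turns the commanded pose from where the row before left it, along the tool's axes as they then stand; what a row does not reach is not made up. A row lasts 1/12 s, in which the tool goes at most 41.7 mm and 7.16 degrees, less where a joint would pass 70% of its speed; a pose out of reach is approached as far as the arm can. A call with a number of a shift or a turn outside -1 to 1 is refused whole. A call with a gripper value outside its range is refused whole. The fingers move at their own pace and stop on an object; "force" is the grip in N (left out, the last holds). Time passes only in rows, so rows that do not move let the fingers close. It gives the time, the measured TCP pose, the force, the opening and the grip force at its end, in the units of the state.
- get_state(): the state, without advancing time (a new reading comes with each control period).
- capture(name): name is "scene" or "top" or "wrist"; returns (picture, depth): 400x640x3 uint8, red, green, blue; 400x640 float32, m along the optical axis (not along the pixel's ray), 0 where there is no reading.
- calibration(name): a dict with "fx", "fy", "cx", "cy" (pixels), "k1" (the pictures are not rectified: a ray, as slopes to the right and down, at radius r is drawn at 1 + k1 r^2 times it, then the intrinsics apply), "cam_to_world" (4x4, takes a point from camera to world coordinates). Camera axes: x right, y down, z forward; pixel columns grow to the right and rows downward; lengths in m; the calibration is good to about 2 mm. A picture is of the moment at which its call begins: read the wrist's pose just before it. calibration takes no time and is no camera call; for the wrist camera it gives the pose at the moment of the call.
- hand_in(): hands the job in; it is judged then, once.
The state is a dict: "t": time; "joint_positions": joint angles; "qvel": joint speeds; "joint_efforts": joint torques, N m; "ee_pos": TCP position; "orientation": TCP orientation; "ft_force": force on the tool from outside, world axes, zero at the start; "wrist_torque": the same for the moment, N m; "width": opening from 0.0 (shut) to 1.0 (fully open); "gripper_force": force on a finger pad.
Only numpy, scipy, OpenCV 4.12 (cv2) and the standard library are available. Lean on these libraries where they do the work, as an engineer would, in place of code of your own. Each camera call takes 0.05 s, during which the arm holds its last target. There are 200 camera calls.

## Working session

There is one attempt and no reset: what is moved stays moved. The work goes in short steps, Python scripts to look and compute and a tool call to move; the robot and the scene stay as the last step left them, time stands still between calls to the robot, and variables do not carry over. Pictures are saved under pics/ and viewed, at most 10 in all, crops included, and the job is handed in when it is done.

Besides the shell and the picture viewer there is one more tool, called after "Call:" as a command line: name --argument value ..., lists and objects as JSON in quotes. jog_arm: Moves the arm, as the interface text tells. Its arguments: {"type":"object","properties":{"motion":{"type":"array"},"force":{"type":"number"}},"required":["motion"]}

```bash
mkdir -p pics; cat > h.py <<'E'
from workcell import *
import numpy as np, cv2
def save(n,im): cv2.imwrite('pics/'+n+'.png',im[:,:,::-1])
def world(c,px,z=None,depth=None,cal=None):
    c=cal or calibration(c); px=np.atleast_2d(np.array(px,float))
    a=(px-[c['cx'],c['cy']])/[c['fx'],c['fy']]; u=a.copy()
    for _ in range(20): u=a/(1+c['k1']*(u**2).sum(1,keepdims=True))
    d=np.c_[u,np.ones(len(u))]; T=np.array(c['cam_to_world']); w=d@T[:3,:3].T; o=T[:3,3]
    s=(z-o[2])/w[:,2] if depth is None else np.atleast_1d(depth)
    return o+w*np.reshape(s,(-1,1))
E
python3 - <<'E'
from h import *
for n in ['top','scene']:
    p,d=capture(n); save(n,p); np.savez('pics/'+n,p=p,d=d); print(n,np.array(calibration(n)['cam_to_world']).round(3).tolist())
print(get_state())
E
```

```text
top [[0.007, -0.996, 0.091, 0.447], [-1.0, -0.006, 0.009, 0.028], [-0.008, -0.091, -0.996, 1.554], [0.0, 0.0, 0.0, 1.0]]
scene [[-0.379, 0.725, -0.575, 1.297], [0.925, 0.307, -0.223, 0.318], [0.015, -0.617, -0.787, 1.059], [0.0, 0.0, 0.0, 1.0]]
{'t': 0.1, 'joint_positions': array([6.56728062e+01, 2.78816273e+00, 5.59819183e+00, 9.29341839e+01,
       6.86855150e-04, 8.26781869e+01]), 'qvel': array([ 0.05047531, -0.04960704,  0.17747002, -0.07497403, -0.00608164,
        0.00526366]), 'joint_efforts': array([ 2.41672882e-03, -3.39850366e+01,  3.20936251e+01,  1.57381513e-02,
       -1.04347744e-04, -6.48983672e-06]), 'ee_pos': array([0.15346491, 0.50186115, 0.40361726]), 'orientation': array([-1.79876945e+02, -1.65038098e-02,  1.62994601e+02]), 'ft_force': array([ 0.2182475 ,  0.48783731, -0.11841937]), 'wrist_torque': array([-0.03303983,  0.03180544,  0.00530174]), 'gripper_force': 0.0, 'width': 1.0042495979576445}
```

View pics/top.png

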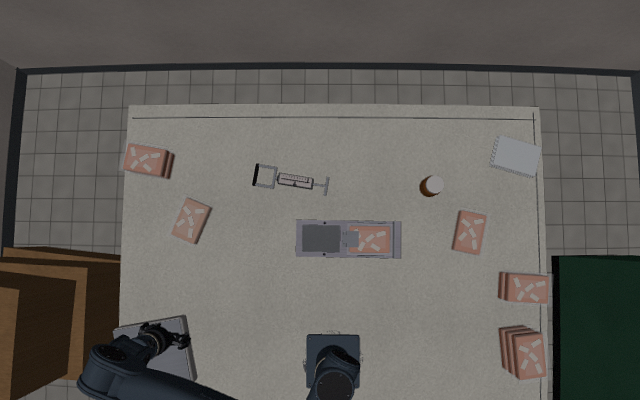

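View pics/scene.png

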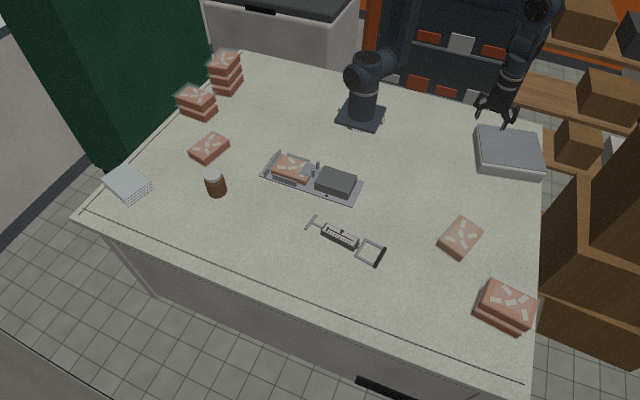

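The top view shows the stand at about (348,238), with its tub on the right and its bed at (322,238) on the left. The gauge lies at (295,181), handle at (264,175) and crossbar at (322,185). Both point roughly along world +y.

```bash
python3 - <<'E'
from h import *
z=np.load('pics/top.npz'); p,d=z['p'],z['d']; print(calibration('top')['fx'])
g=cv2.cvtColor(p,cv2.COLOR_RGB2GRAY); hsv=cv2.cvtColor(p,cv2.COLOR_RGB2HSV)
def comp(m,box,zz,name):
    x0,y0,x1,y1=box; mm=np.zeros(g.shape,np.uint8); mm[y0:y1,x0:x1]=m[y0:y1,x0:x1]
    n,l,s,c=cv2.connectedComponentsWithStats(mm)
    for i in range(1,n):
        if s[i,4]>12:
            pts=np.argwhere(l==i)[:,::-1].astype(np.float32)
            w=world('top',pts,z=zz)
            r=cv2.minAreaRect((w[:,:2]*1000).astype(np.float32))
            print(name,s[i],'mean',w[:,:2].mean(0).round(4),'rect',np.round(r[0],1),np.round(r[1],1),round(r[2],1))
print(g[160:200:4,245:340:6])
comp((g<125),(245,155,340,200),0.02,'gaugedark')
comp((g<50),(245,155,275,200),0.02,'grip')
comp((g<105),(298,220,345,256),0.05,'bed')
comp((g<150),(285,210,410,265),0.008,'stand')
comp((hsv[...,1]>60),(340,215,400,260),0.05,'tub')
big=cv2.resize(p[145:270,235:420],None,fx=4.3,fy=4.3,interpolation=cv2.INTER_CUBIC); save('crop',big)
E
```

```text
421.3901760202003
[[136 128 127 130 131 130 134 130 134 136 134 137 133 134 130 127]
 [131 135  19 119 130 129 135 131 133 134 133 129 133 129 130 130]
 [137 134  11 126 109 100 128 126 135 134 131 128 128 131 129 129]
 [129 131  11 130 129  98 107 134 135 135 126 133 130 126 127 129]
 [132 130  96 128 134  79 129 131 120  89 115 130 129 130 134 131]
 [130 134 134 130 130 110 128 117  53 112 124 126 129 128 124 128]
 [131 137  97  98 131 134  65  72  43 129 129  74 105 116 131 128]
 [129 132 127 126 124 131 133 127 131 126  67  43 128 132 130 127]
 [130 129 128 129 129 129 132 131 129 133 128 129 128 121 125 130]
 [127 129 131 125 130 130 129 126 133 134 127 129 132 132 128 126]]
gaugedark [252 163  78  34 762] mean [0.6568 0.1708] rect [652.1 154.1] [284.7  88.4] 80.1
grip [252 164   7  22  75] mean [0.6748 0.2859] rect [674.9 285.7] [13. 80.] 81.0
bed [ 299  221   46   35 1162] mean [0.4433 0.0388] rect [444.2  35.1] [160.2 120.3] 82.0
stand [ 285  210  125   55 6875] mean [ 0.4476 -0.0531] rect [447.7 -53.6] [197.4 456.5] 0.3
tub [349 226  41  27 652] mean [ 0.4427 -0.1415] rect [ 440.9 -129.3] [ 92.2 142.9] 0.2
```

View pics/crop.png

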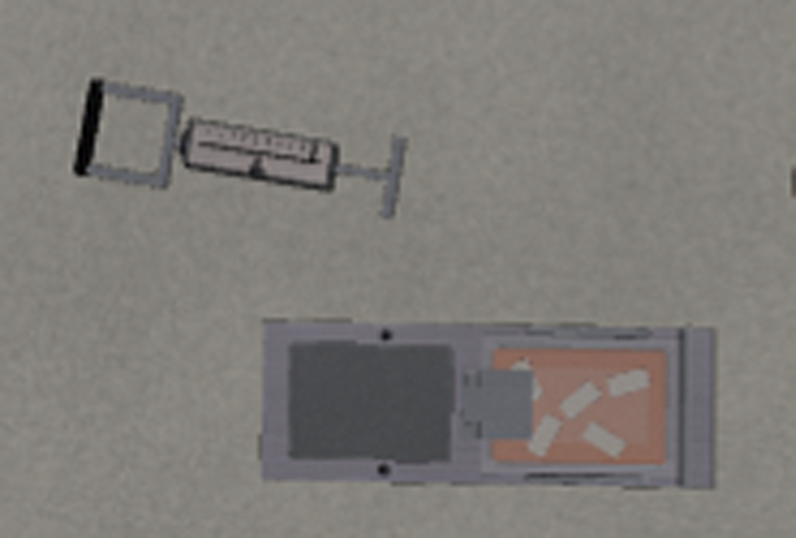

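The crop shows the bed corners at about (290,343), (455,346), (453,462), (289,458). The tag is at (258,165) and the pointer at (315,150), roughly 48 mm apart. The gauge origin is near (0.649, 0.137) with yaw about 80°, so I'm moving above it while working out the stand.

```bash
python3 - <<'E'
from h import *
def cr(l): return np.array(l)/4.3+[235,145]-0.4
b=world('top',cr([(290,343),(455,346),(453,462),(289,458)]),z=.05)
s=world('top',cr([(263,320),(715,327),(713,488),(262,480)]),z=.008)
for n,q,cx in (('bed',b,-17.5),('plate',s,-117.5)):
    q=q[:,:2]*1000; ax=(q[0]+q[3]-q[1]-q[2])/2; L=np.linalg.norm(ax); W=np.linalg.norm(q[0]+q[1]-q[2]-q[3])/2
    u=ax/L; print(n,q.round(0).tolist(),'L',L,'W',W,'yaw',np.degrees(np.arctan2(*ax[::-1])),'origin',q.mean(0)-u*cx)
E
```

```text
bed [[491.0, 110.0], [490.0, -27.0], [394.0, -26.0], [396.0, 109.0]] L 136.1045922303074 W 95.2754207155482 yaw 89.16295648984956 origin [443.20717807  58.97758105]
plate [[512.0, 135.0], [508.0, -251.0], [372.0, -248.0], [376.0, 134.0]] L 384.4030171124868 W 136.2282608452423 yaw 89.36792224731576 origin [443.39783031  60.11518637]
```

Call:
jog_arm --motion '[{"claw": 1, "tx": -0.97, "ty": -0.34, "tz": 0.12}, {"claw": 1, "tx": -0.97, "ty": -0.34, "tz": 0.12}, {"claw": 1, "tx": -0.97, "ty": -0.34, "tz": 0.12}, {"claw": 1, "tx": -0.97, "ty": -0.34, "tz": 0.12}, {"claw": 1, "tx": -0.97, "ty": -0.34, "tz": 0.12}, {"claw": 1, "tx": -0.97, "ty": -0.34, "tz": 0.12}, {"claw": 1, "tx": -0.97, "ty": -0.34, "tz": 0.12}, {"claw": 1, "tx": -0.97, "ty": -0.34, "tz": 0.12}, {"claw": 1, "tx": -0.97, "ty": -0.34, "tz": 0.12}, {"claw": 1, "tx": -0.97, "ty": -0.34, "tz": 0.12}, {"claw": 1, "tx": -0.97, "ty": -0.34, "tz": 0.12}, {"claw": 1, "tx": -0.97, "ty": -0.34, "tz": 0.12}]'

```text
schema error: expected keys claw, tx, ty, tz, twist
```

Call:
jog_arm --motion '[{"claw": 1, "tx": -0.97, "ty": -0.34, "tz": 0.12}, {"claw": 1, "tx": -0.97, "ty": -0.34, "tz": 0.12}, {"claw": 1, "tx": -0.97, "ty": -0.34, "tz": 0.12}, {"claw": 1, "tx": -0.97, "ty": -0.34, "tz": 0.12}, {"claw": 1, "tx": -0.97, "ty": -0.34, "tz": 0.12}, {"claw": 1, "tx": -0.97, "ty": -0.34, "tz": 0.12}, {"claw": 1, "tx": -0.97, "ty": -0.34, "tz": 0.12}, {"claw": 1, "tx": -0.97, "ty": -0.34, "tz": 0.12}, {"claw": 1, "tx": -0.97, "ty": -0.34, "tz": 0.12}, {"claw": 1, "tx": -0.97, "ty": -0.34, "tz": 0.12}, {"claw": 1, "tx": -0.97, "ty": -0.34, "tz": 0.12}, {"claw": 1, "tx": -0.97, "ty": -0.34, "tz": 0.12}]'

```text
schema error: expected keys claw, tx, ty, tz, twist
```

Call:
jog_arm --motion '[{"claw": 1, "tx": -0.97, "ty": -0.34}, {"claw": 1, "tx": -0.97, "ty": -0.34}, {"claw": 1, "tx": -0.97, "ty": -0.34}, {"claw": 1, "tx": -0.97, "ty": -0.34}, {"claw": 1, "tx": -0.97, "ty": -0.34}, {"claw": 1, "tx": -0.97, "ty": -0.34}, {"claw": 1, "twist": 1}, {"claw": 1, "twist": 1}, {"claw": 1, "twist": 1}, {"claw": 1, "twist": 1}, {"claw": 1, "twist": 1}, {"claw": 1, "twist": 1}]'

```text
schema error: expected keys claw, tx, ty, tz, twist
```

Call:
jog_arm --motion '[{"claw": 1, "twist": 1}, {"claw": 1, "twist": 1}, {"claw": 1, "twist": 1}, {"claw": 1, "twist": 1}, {"claw": 1, "twist": 1}, {"claw": 1, "twist": 1}, {"claw": 1, "twist": 1}, {"claw": 1, "twist": 1}, {"claw": 1, "twist": 0.5}, {"claw": 1}, {"claw": 1}, {"claw": 1}]'

```text
schema error: expected keys claw, tx, ty, tz, twist
```

The stand's sizes match. Every row needs all five keys, so I'm resending the moves.

Call:
jog_arm --motion '[{"claw": 1, "tx": -0.97, "ty": -0.34, "tz": 0.12, "twist": 0}, {"claw": 1, "tx": -0.97, "ty": -0.34, "tz": 0.12, "twist": 0}, {"claw": 1, "tx": -0.97, "ty": -0.34, "tz": 0.12, "twist": 0}, {"claw": 1, "tx": -0.97, "ty": -0.34, "tz": 0.12, "twist": 0}, {"claw": 1, "tx": -0.97, "ty": -0.34, "tz": 0.12, "twist": 0}, {"claw": 1, "tx": -0.97, "ty": -0.34, "tz": 0.12, "twist": 0}, {"claw": 1, "tx": -0.97, "ty": -0.34, "tz": 0.12, "twist": 0}, {"claw": 1, "tx": -0.97, "ty": -0.34, "tz": 0.12, "twist": 0}, {"claw": 1, "tx": -0.97, "ty": -0.34, "tz": 0.12, "twist": 0}, {"claw": 1, "tx": -0.97, "ty": -0.34, "tz": 0.12, "twist": 0}, {"claw": 1, "tx": -0.97, "ty": -0.34, "tz": 0.12, "twist": 0}, {"claw": 1, "tx": -0.97, "ty": -0.34, "tz": 0.12, "twist": 0}]'

```text
t: 1.1
ee_pos: [0.3529, 0.3551, 0.3752]
orientation: [-179.9, -0.0, 163.0]
ft_force: [0.4, 0.1, 0.0]
width: 0.998
gripper_force: 0.0
```

Call:
jog_arm --motion '[{"claw": 1, "tx": -0.97, "ty": -0.34, "tz": 0.12, "twist": 0}, {"claw": 1, "tx": -0.97, "ty": -0.34, "tz": 0.12, "twist": 0}, {"claw": 1, "tx": -0.97, "ty": -0.34, "tz": 0.12, "twist": 0}, {"claw": 1, "tx": -0.97, "ty": -0.34, "tz": 0.12, "twist": 0}, {"claw": 1, "tx": -0.97, "ty": -0.34, "tz": 0.12, "twist": 0}, {"claw": 1, "tx": -0.97, "ty": -0.34, "tz": 0.12, "twist": 0}, {"claw": 1, "tx": -0.97, "ty": -0.34, "tz": 0.12, "twist": 0}, {"claw": 1, "tx": -0.97, "ty": -0.34, "tz": 0.12, "twist": 0}, {"claw": 1, "tx": -0.97, "ty": -0.34, "tz": 0.12, "twist": 0}, {"claw": 1, "tx": -0.97, "ty": -0.34, "tz": 0.12, "twist": 0}, {"claw": 1, "tx": -0.97, "ty": -0.34, "tz": 0.12, "twist": 0}, {"claw": 1, "tx": -0.97, "ty": -0.34, "tz": 0.12, "twist": 0}]'

```text
t: 2.1
ee_pos: [0.5516, 0.209, 0.3462]
orientation: [-180.0, -0.1, 163.0]
ft_force: [-0.3, 0.3, 0.5]
width: 0.996
gripper_force: 0.0
```

Call:
jog_arm --motion '[{"claw": 1, "tx": -0.97, "ty": -0.34, "tz": 0, "twist": 0}, {"claw": 1, "tx": -0.97, "ty": -0.34, "tz": 0, "twist": 0}, {"claw": 1, "tx": -0.97, "ty": -0.34, "tz": 0, "twist": 0}, {"claw": 1, "tx": -0.97, "ty": -0.34, "tz": 0, "twist": 0}, {"claw": 1, "tx": -0.97, "ty": -0.34, "tz": 0, "twist": 0}, {"claw": 1, "tx": -0.97, "ty": -0.34, "tz": 0, "twist": 0}, {"claw": 1, "tx": 0, "ty": 0, "tz": 0, "twist": 1}, {"claw": 1, "tx": 0, "ty": 0, "tz": 0, "twist": 1}, {"claw": 1, "tx": 0, "ty": 0, "tz": 0, "twist": 1}, {"claw": 1, "tx": 0, "ty": 0, "tz": 0, "twist": 1}, {"claw": 1, "tx": 0, "ty": 0, "tz": 0, "twist": 1}, {"claw": 1, "tx": 0, "ty": 0, "tz": 0, "twist": 1}]'

```text
t: 3.1
ee_pos: [0.6503, 0.1367, 0.3461]
orientation: [-179.9, -0.1, 128.3]
ft_force: [0.1, -0.4, -0.3]
width: 0.999
gripper_force: 0.0
```

Call:
jog_arm --motion '[{"claw": 1, "tx": 0, "ty": 0, "tz": 0, "twist": 1}, {"claw": 1, "tx": 0, "ty": 0, "tz": 0, "twist": 1}, {"claw": 1, "tx": 0, "ty": 0, "tz": 0, "twist": 1}, {"claw": 1, "tx": 0, "ty": 0, "tz": 0, "twist": 1}, {"claw": 1, "tx": 0, "ty": 0, "tz": 0, "twist": 1}, {"claw": 1, "tx": 0, "ty": 0, "tz": 0, "twist": 1}, {"claw": 1, "tx": 0, "ty": 0, "tz": 0, "twist": 1}, {"claw": 1, "tx": 0, "ty": 0, "tz": 0, "twist": 1}, {"claw": 1, "tx": 0, "ty": 0, "tz": 0, "twist": 0.5}, {"claw": 1, "tx": 0, "ty": 0, "tz": 0, "twist": 0}, {"claw": 1, "tx": 0, "ty": 0, "tz": 0, "twist": 0}]'

```text
t: 4.02
ee_pos: [0.6503, 0.1367, 0.3464]
orientation: [-179.9, 0.0, 80.0]
ft_force: [0.8, 0.2, 0.2]
width: 1.002
gripper_force: 0.0
```

```bash
python3 - <<'E'
from h import *
s=get_state(); c=calibration('wrist'); p,d=capture('wrist'); save('w1',p); np.savez('pics/w1',p=p,d=d,c=c)
print({k:np.round(s[k],3) for k in('t','ee_pos','orientation','joint_positions','ft_force')}); print(np.round(c['cam_to_world'],3),c['fx'])
E
```

```text
{'t': np.float64(4.017), 'ee_pos': array([0.65 , 0.137, 0.346]), 'orientation': array([-1.79931e+02,  1.90000e-02,  7.99980e+01]), 'joint_positions': array([6.09600e+00, 2.39490e+01, 2.39980e+01, 9.01200e+01, 1.00000e-03,
       1.06098e+02]), 'ft_force': array([0.809, 0.198, 0.184])}
[[ 0.985 -0.167 -0.048  0.662]
 [-0.174 -0.95  -0.261  0.203]
 [-0.002  0.265 -0.964  0.316]
 [ 0.     0.     0.     1.   ]] 353.32301856049577
```

View pics/w1.png

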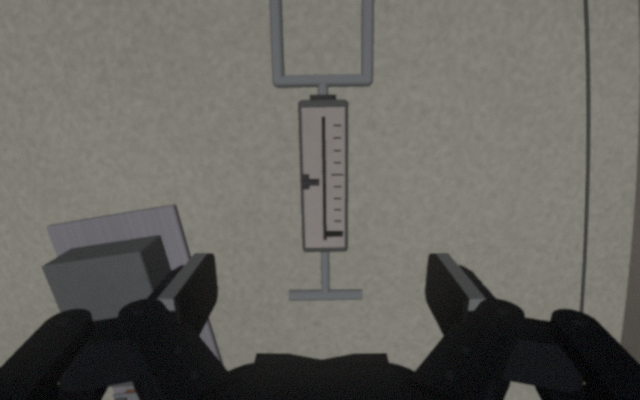

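The wrist view shows the case from (300,101) to (347,250), the tag fin at (310,182), the pointer fin at (334,234) and the crossbar at (326,295).

```bash
python3 - <<'E'
from h import *
z=np.load('pics/w1.npz',allow_pickle=True); c=z['c'].item(); g=cv2.cvtColor(z['p'],cv2.COLOR_RGB2GRAY)
q=world('',[(300.5,102),(346.5,101),(347,249),(303,249)],z=.03,cal=c)[:,:2]*1000
ax=(q[0]+q[1]-q[2]-q[3])/2; print('L',np.linalg.norm(ax),'W',np.linalg.norm(q[0]+q[3]-q[1]-q[2])/2,'yaw',np.degrees(np.arctan2(*ax[::-1])),'o',q.mean(0))
x=world('',[(289.5,294.5),(362,294.5),(326,295)],z=.02,cal=c)[:,:2]*1000; print('crossbar',x,np.linalg.norm(x[0]-x[1]))
u=ax/np.linalg.norm(ax)
f=world('',[(311,182),(334,234)],z=.037,cal=c)[:,:2]*1000; print('tag/ptr x',(f-q.mean(0))@u)
print(g[226:242,328:342:3].T); print(g[172:192,312:320:2].T)
E
```

```text
L 124.65830147117698 W 37.28013484611454 yaw 80.68991778641175 o [653.28366094 141.56433065]
crossbar [[601.56901696  35.66025634]
 [669.01003577  23.78772585]
 [635.44186559  29.23564292]] 68.47808407208792
tag/ptr x [ -0.67254848 -45.70657751]
[[120 118 118 112  98  63  43  39  37  42  73  98 116 121 123 124]
 [124 124 124 119 101  68  40  40  39  46  76 103 120 124 126 124]
 [125 124 124 118  98  64  43  35  38  53  83 107 123 126 127 124]
 [123 124 123 118 100  68  40  37  37  54  81 109 121 124 125 125]
 [124 124 124 119 101  70  42  39  41  54  82 107 120 123 124 122]]
[[123 123 123 122 122 118  99  68  49  50  49  51  62  86 109 119 124 124
  123 125]
 [123 123 123 123 122 116 101  70  51  47  49  54  60  84 108 120 124 123
  124 125]
 [122 122 123 123 122 116  98  68  51  47  51  54  63  87 107 121 123 121
  123 123]
 [119 121 122 123 122 116 103  82  71  69  69  70  78  93 111 121 122 123
  123 122]]
```

Call:
jog_arm --motion '[{"claw": 1, "tx": 0.15, "ty": 0.1, "tz": 1, "twist": 0}, {"claw": 1, "tx": 0, "ty": 0, "tz": 1, "twist": 0}, {"claw": 1, "tx": 0, "ty": 0, "tz": 1, "twist": 0}, {"claw": 1, "tx": 0, "ty": 0, "tz": 1, "twist": 0}, {"claw": 1, "tx": 0, "ty": 0, "tz": 1, "twist": 0}, {"claw": 1, "tx": 0, "ty": 0, "tz": 1, "twist": 0}, {"claw": 1, "tx": 0, "ty": 0, "tz": 1, "twist": 0}, {"claw": 1, "tx": 0, "ty": 0, "tz": 0.8, "twist": 0}, {"claw": 1, "tx": 0, "ty": 0, "tz": 0.4, "twist": 0}, {"claw": 1, "tx": 0, "ty": 0, "tz": 0.2, "twist": 0}, {"claw": 0.3, "tx": 0, "ty": 0, "tz": 0, "twist": 0}, {"claw": 0.1, "tx": 0, "ty": 0, "tz": 0, "twist": 0}]' --force 40

```text
t: 5.07
ee_pos: [0.6533, 0.1394, 0.18]
orientation: [179.9, -0.0, 79.9]
ft_force: [0.6, -0.0, 0.3]
width: 0.751
gripper_force: 0.0
```

Call:
jog_arm --motion '[{"claw": -0.1, "tx": 0, "ty": 0, "tz": 0, "twist": 0}, {"claw": -0.2, "tx": 0, "ty": 0, "tz": 0, "twist": 0}, {"claw": -0.3, "tx": 0, "ty": 0, "tz": 0, "twist": 0}, {"claw": -0.4, "tx": 0, "ty": 0, "tz": 0, "twist": 0}, {"claw": -0.4, "tx": 0, "ty": 0, "tz": 0, "twist": 0}, {"claw": -0.4, "tx": 0, "ty": 0, "tz": 0, "twist": 0}, {"claw": -0.4, "tx": 0, "ty": 0, "tz": 0, "twist": 0}, {"claw": -0.4, "tx": 0, "ty": 0, "tz": 0, "twist": 0}]'

```text
t: 5.73
ee_pos: [0.6536, 0.1395, 0.1811]
orientation: [179.8, -0.1, 79.9]
ft_force: [-1.2, 0.3, 5.5]
width: 0.461
gripper_force: 44.1
```

Call:
jog_arm --motion '[{"claw": -0.4, "tx": 0, "ty": 0, "tz": -0.4, "twist": 0}, {"claw": -0.4, "tx": 0, "ty": 0, "tz": -0.8, "twist": 0}, {"claw": -0.4, "tx": 0, "ty": 0, "tz": -1, "twist": 0}, {"claw": -0.4, "tx": 0, "ty": 0, "tz": -1, "twist": 0}, {"claw": -0.4, "tx": 0, "ty": 0, "tz": -1, "twist": 0}, {"claw": -0.4, "tx": 0, "ty": 0, "tz": -1, "twist": 0}, {"claw": -0.4, "tx": 0, "ty": 0, "tz": -0.8, "twist": -0.4}, {"claw": -0.4, "tx": 0, "ty": 0, "tz": 0, "twist": -0.6}, {"claw": -0.4, "tx": 0, "ty": 0, "tz": 0, "twist": -0.6}, {"claw": -0.4, "tx": 0, "ty": 0, "tz": 0, "twist": 0}]'

```text
t: 6.57
ee_pos: [0.6526, 0.1393, 0.2982]
orientation: [-179.9, 0.0, 89.1]
ft_force: [-1.3, 0.0, -4.7]
width: 0.454
gripper_force: 42.9
```

Call:
jog_arm --motion '[{"claw": -0.4, "tx": -0.2, "ty": -0.4, "tz": 0, "twist": 0}, {"claw": -0.4, "tx": -0.4, "ty": -0.9, "tz": 0, "twist": 0}, {"claw": -0.4, "tx": -0.4, "ty": -1, "tz": 0, "twist": 0}, {"claw": -0.4, "tx": -0.4, "ty": -1, "tz": 0, "twist": 0}, {"claw": -0.4, "tx": -0.4, "ty": -1, "tz": 0, "twist": 0}, {"claw": -0.4, "tx": -0.4, "ty": -1, "tz": 0, "twist": 0}, {"claw": -0.4, "tx": -0.4, "ty": -1, "tz": 0, "twist": 0}, {"claw": -0.4, "tx": -0.4, "ty": -1, "tz": 0, "twist": 0}, {"claw": -0.4, "tx": -0.4, "ty": -1, "tz": 0, "twist": 0}, {"claw": -0.4, "tx": -0.4, "ty": -1, "tz": 0, "twist": 0}, {"claw": -0.4, "tx": -0.4, "ty": -0.7, "tz": 0, "twist": 0}, {"claw": -0.4, "tx": -0.4, "ty": -0.4, "tz": 0, "twist": 0}]'

```text
t: 7.57
ee_pos: [0.4413, 0.0505, 0.2978]
orientation: [-179.8, -0.0, 89.0]
ft_force: [-0.8, -1.0, -3.6]
width: 0.46
gripper_force: 42.9
```

Call:
jog_arm --motion '[{"claw": -0.4, "tx": 0, "ty": 0, "tz": 0, "twist": 0}, {"claw": -0.4, "tx": 0, "ty": 0, "tz": 0, "twist": 0}]'

```text
t: 7.73
ee_pos: [0.4434, 0.0504, 0.2987]
orientation: [180.0, -0.0, 89.0]
ft_force: [-0.1, 0.2, -3.6]
width: 0.457
gripper_force: 42.9
```

```bash
python3 - <<'E'
from h import *
s=get_state(); c=calibration('wrist'); p,d=capture('wrist'); np.savez('pics/w2',p=p,d=d,c=c)
t,_=capture('top'); np.savez('pics/t2',p=t)
out=np.zeros((600,640,3),np.uint8); out[:400]=p; out[400:]=cv2.resize(t[195:275,235:491],(640,200)); save('w2',out)
print({k:np.round(s[k],3) for k in('t','ee_pos','orientation','joint_positions','ft_force')})
E
```

```text
{'t': np.float64(7.733), 'ee_pos': array([0.443, 0.05 , 0.299]), 'orientation': array([ 1.79988e+02, -1.40000e-02,  8.89890e+01]), 'joint_positions': array([-2.1450e+00, -8.9480e+00, -1.7586e+01,  8.1350e+01,  1.5000e-02,
        8.8866e+01]), 'ft_force': array([-0.051,  0.242, -3.582])}
```

View pics/w2.png

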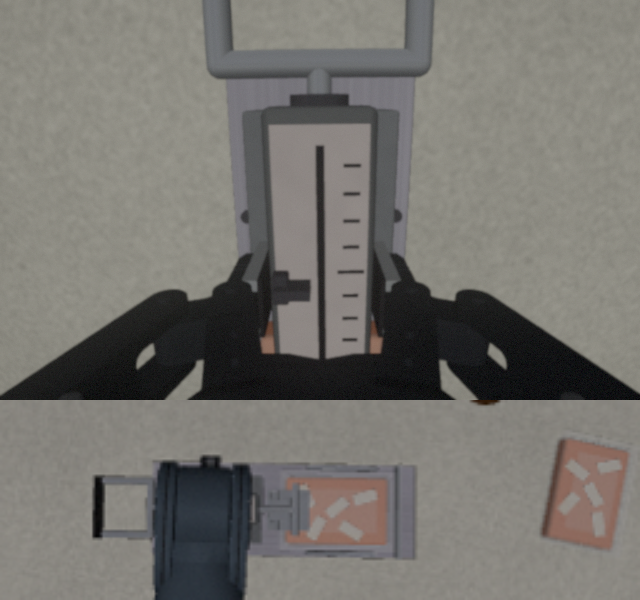

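The gauge is laterally centred over the bed: bed edges at columns 243 and 399, case at 264 and 377. In the top strip the crossbar shows near (305,510). Next I'm checking the lengthwise position numerically.

```bash
python3 - <<'E'
from h import *
z=np.load('pics/w2.npz',allow_pickle=True); c=z['c'].item(); g=cv2.cvtColor(z['p'],cv2.COLOR_RGB2GRAY)
print('col252',g[95:125,252],'col390',g[95:125,390])
print('bed end r110',world('',[(252,110),(390,110)],z=.05,cal=c))
print('case top corners',world('',[(264,108),(377,108)],z=.148,cal=c))
print('plate row',g[60:100,236]); print(world('',[(235,80),(407,80)],z=.008,cal=c))
print('crossbar',world('top',[(357,239)],z=.138))
t=np.load('pics/t2.npz')['p']; save('t2c',cv2.resize(t[215:262,310:400],None,fx=8,fy=8,interpolation=cv2.INTER_CUBIC))
E
```

```text
col252 [122 122 119 122 120 122 121 123 122 122 120 123 121 120 114  99  88  85
  88  90  89  91  88  89  88  89  90  91  90  89] col390 [119 117 120 119 121 117 118 120 119 119 122 119 120 112 101  88  89  92
  90  93  93  89  87  94  91  90  91  93  92  91]
bed end r110 [[0.40270976 0.11389119 0.05      ]
 [0.48596264 0.1123936  0.05      ]]
case top corners [[0.42553902 0.11595592 0.148     ]
 [0.46301949 0.11527955 0.148     ]]
plate row [115 115 112 112 112 114 112 109 108 102  98  93  90  81  76  74  68  70
  79 102 117 118 120 120 119 118 118 120 120 119 119 119 118 120 119 120
 120 121 120 118]
[[0.38382392 0.13435737 0.008     ]
 [0.50551114 0.13216184 0.008     ]]
crossbar [[ 0.44095173 -0.07967839  0.138     ]]
```

View pics/t2c.png

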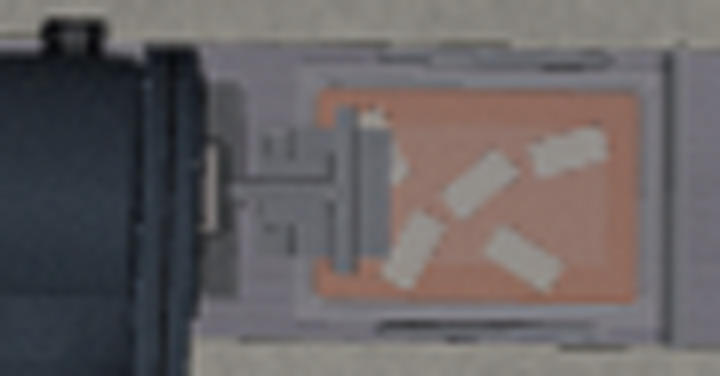

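The crop shows the crossbar at (345,188) and the prongs at about x=280, y=143 and 238. The bar is behind the prongs and the neck is centred on the gap.

```bash
python3 - <<'E'
from h import *
print('crossbar',world('top',[(345/8+310-.4,188/8+215-.4)],z=.138),'prongs',world('top',[(280/8+310-.4,190.5/8+215-.4),(268/8+310-.4,190.5/8+215-.4),(292/8+310-.4,190.5/8+215-.4)],z=.085))
E
```

```text
crossbar [[ 0.44388013 -0.06536103  0.138     ]] prongs [[ 0.44254266 -0.04063292  0.085     ]
 [ 0.44251296 -0.03542431  0.085     ]
 [ 0.44257206 -0.04584175  0.085     ]]
```

Call:
jog_arm --motion '[{"claw": -0.4, "tx": 0, "ty": 0, "tz": 0.5, "twist": 0}, {"claw": -0.4, "tx": 0, "ty": 0, "tz": 1, "twist": 0}, {"claw": -0.4, "tx": 0, "ty": 0, "tz": 1, "twist": 0}, {"claw": -0.4, "tx": 0, "ty": 0, "tz": 0.5, "twist": 0}, {"claw": -0.4, "tx": 0, "ty": 0, "tz": 0.2, "twist": 0}, {"claw": -0.4, "tx": 0, "ty": 0, "tz": 0.05, "twist": 0}, {"claw": -0.4, "tx": 0, "ty": 0, "tz": 0, "twist": 0}]'

```text
t: 8.42
ee_pos: [0.4438, 0.0508, 0.2342]
orientation: [180.0, -0.0, 89.1]
ft_force: [0.1, -0.1, -4.0]
width: 0.457
gripper_force: 42.9
```

Call:
jog_arm --motion '[{"claw": -0.4, "tx": 0, "ty": 0, "tz": 0.06, "twist": 0}, {"claw": -0.4, "tx": 0, "ty": 0, "tz": 0.06, "twist": 0}, {"claw": -0.4, "tx": 0, "ty": 0, "tz": 0.05, "twist": 0}, {"claw": -0.4, "tx": 0, "ty": 0, "tz": 0, "twist": 0}]'

```text
t: 8.75
ee_pos: [0.4437, 0.0507, 0.2312]
orientation: [179.9, 0.0, 89.1]
ft_force: [0.2, 0.4, -3.6]
width: 0.462
gripper_force: 42.9
```

Call:
jog_arm --motion '[{"claw": -0.4, "tx": 0, "ty": 0, "tz": 0.05, "twist": 0}, {"claw": -0.4, "tx": 0, "ty": 0, "tz": 0.05, "twist": 0}, {"claw": -0.4, "tx": 0, "ty": 0, "tz": 0, "twist": 0}]'

```text
t: 9.0
ee_pos: [0.4437, 0.0507, 0.2311]
orientation: [179.9, 0.0, 89.1]
ft_force: [-4.5, 0.8, 6.3]
width: 0.456
gripper_force: 44.1
```

The gauge is on the bed, so I'm releasing it and rising to look.

Call:
jog_arm --motion '[{"claw": -0.1, "tx": 0, "ty": 0, "tz": 0, "twist": 0}, {"claw": 0, "tx": 0, "ty": 0, "tz": 0, "twist": 0}, {"claw": 0.2, "tx": 0, "ty": 0, "tz": 0, "twist": 0}, {"claw": 0.5, "tx": 0, "ty": 0, "tz": -0.1, "twist": 0}, {"claw": 0.6, "tx": 0, "ty": 0, "tz": -0.4, "twist": 0}, {"claw": 0.6, "tx": 0, "ty": 0, "tz": -0.8, "twist": 0}, {"claw": 0.6, "tx": 0, "ty": 0, "tz": -1, "twist": 0}, {"claw": 0.6, "tx": 0, "ty": 0, "tz": -1, "twist": 0}, {"claw": 0.6, "tx": 0, "ty": 0, "tz": -1, "twist": 0}, {"claw": 0.6, "tx": 0, "ty": 0, "tz": -1, "twist": 0}, {"claw": 0.6, "tx": 0, "ty": 0, "tz": -1, "twist": 0}, {"claw": 0.6, "tx": 0, "ty": 0, "tz": -1, "twist": 0}]'

```text
t: 10.0
ee_pos: [0.4435, 0.0507, 0.3765]
orientation: [179.9, 0.0, 89.1]
ft_force: [1.2, -0.1, -0.6]
width: 0.8
gripper_force: 0.0
```

Call:
jog_arm --motion '[{"claw": 0.6, "tx": 0, "ty": 0, "tz": -0.6, "twist": 0}, {"claw": 0.6, "tx": 0, "ty": 0, "tz": 0, "twist": 0}, {"claw": 0.6, "tx": 0, "ty": 0, "tz": 0, "twist": 0}]'

```text
t: 10.25
ee_pos: [0.4438, 0.0507, 0.3878]
orientation: [179.9, 0.0, 89.1]
ft_force: [0.6, -0.1, 0.1]
width: 0.804
gripper_force: 0.0
```

```bash
python3 - <<'E'
from h import *
s=get_state(); c=calibration('wrist'); p,d=capture('wrist'); np.savez('pics/w3',p=p,d=d,c=c); save('w3',p)
print({k:np.round(s[k],3) for k in('t','ee_pos','orientation','joint_positions','ft_force')})
E
```

```text
{'t': np.float64(10.25), 'ee_pos': array([0.444, 0.051, 0.388]), 'orientation': array([179.851,   0.   ,  89.082]), 'joint_positions': array([-2.1000e+00, -9.2060e+00, -7.6760e+00,  9.1381e+01,  3.0000e-03,
        8.8818e+01]), 'ft_force': array([ 0.609, -0.055,  0.148])}
```

View pics/w3.png

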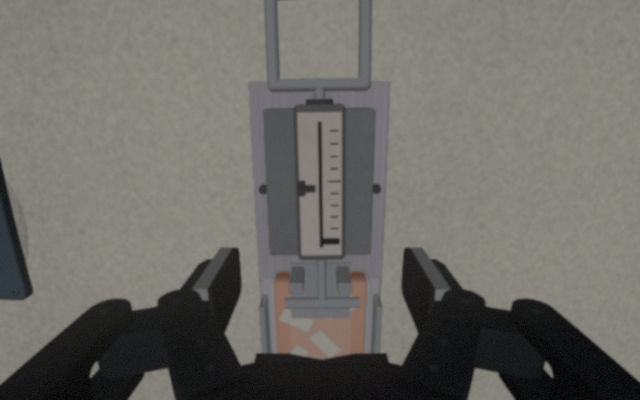

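The gauge lies on the bed with its crossbar (row 303) behind the prongs (row 278). The tag fin is at row 188 and the pointer at row 242. I'm measuring tag minus pointer, using the ticks for scale.

```bash
python3 - <<'E'
from h import *
z=np.load('pics/w3.npz',allow_pickle=True); c=z['c'].item(); g=cv2.cvtColor(z['p'],cv2.COLOR_RGB2GRAY).astype(float)
def cen(col0,col1,r0,r1):
    v=g[r0:r1,col0:col1].mean(1); w=np.clip(v.max()-15-v,0,None); return (w*np.arange(r0,r1)).sum()/w.sum()
v=g[122:256,332:338].mean(1); th=v<(np.median(v)-10); 
i=np.flatnonzero(np.diff(th.astype(int))); rows=(i[::2]+i[1::2]+1)/2+122; print('ticks',rows)
print('tick y',(world('',[(335,r) for r in rows],z=.080,cal=c)[:,1]*1000).round(1))
rt=cen(309,314,178,198); rp=cen(324,338,235,252); print(rt,rp)
for h in(.083,.0885): print(world('',[(311,rt),(331,rp)],z=h,cal=c)*1000)
print('bar xb',world('',[(322,303)],z=.07,cal=c),'yoke',world('',[(319,85)],z=.07,cal=c),'case',world('',[(296,107),(343,107),(300,257),(344,257)],z=.08,cal=c)*1000)
E
```

```text
Traceback (most recent call last):
ValueError: operands could not be broadcast together with shapes (11,) (10,)
```

```bash
python3 - <<'E'
from h import *
z=np.load('pics/w3.npz',allow_pickle=True); c=z['c'].item(); g=cv2.cvtColor(z['p'],cv2.COLOR_RGB2GRAY).astype(float)
def cen(col0,col1,r0,r1):
    v=g[r0:r1,col0:col1].mean(1); w=np.clip(v.max()-15-v,0,None); return (w*np.arange(r0,r1)).sum()/w.sum()
rows=np.array([cen(332,337,r-5,r+6) for r in (130,143,156,169,181,195,207,220,232)]); print('ticks',rows.round(1))
print('tick y',(world('',[(335,r) for r in rows],z=.080,cal=c)[:,1]*1000).round(1))
rt=cen(309,314,178,198); rp=cen(324,338,235,252); print(rt,rp)
for h in(.083,.0885): print(world('',[(311,rt),(331,rp)],z=h,cal=c)*1000)
print('bar xb',world('',[(322,303)],z=.07,cal=c),'yoke',world('',[(319,85)],z=.07,cal=c),'case',world('',[(296,107),(343,107),(300,257),(344,257)],z=.08,cal=c)*1000)
E
```

```text
ticks [130.3 143.3 156.1 168.4 181.  193.1 205.  216.4 229.2]
tick y [96.5 86.5 76.4 66.6 56.3 46.3 36.2 26.4 15.1]
188.250233426704 240.80285073670723
[[436.34216837  51.32132065  83.        ]
 [451.92113075   6.03715027  83.        ]]
[[436.51418298  52.64919071  88.5       ]
 [451.78080255   8.27292322  88.5       ]]
bar xb [[ 0.44344209 -0.06092161  0.07      ]] yoke [[0.44409194 0.13096388 0.07      ]] case [[426.28077701 114.600649    80.        ]
 [462.15636798 114.00765408  80.        ]
 [425.39629161  -9.60584059  80.        ]
 [462.98442868 -10.25313567  80.        ]]
```

Tag to pointer is about 45 mm, and the tick spacing of 10.05 mm confirms the scale. Next I'm going over the handle bar at about (0.446, 0.2025) and turning the tool 90°.

Call:
jog_arm --motion '[{"claw": 0.2, "tx": 0.4, "ty": 0, "tz": 0, "twist": 0}, {"claw": 0.2, "tx": 0.9, "ty": 0, "tz": 0, "twist": 0}, {"claw": 0.2, "tx": 0.9, "ty": 0, "tz": 0, "twist": 0}, {"claw": 0.2, "tx": 0.9, "ty": 0, "tz": 0, "twist": 0}, {"claw": 0.2, "tx": 0.9, "ty": 0, "tz": 0, "twist": 0}, {"claw": 0.2, "tx": 0.9, "ty": 0, "tz": 0, "twist": 0}, {"claw": 0.2, "tx": 0.9, "ty": 0, "tz": 0, "twist": 0}, {"claw": 0.2, "tx": 0.9, "ty": 0, "tz": 0, "twist": 0}, {"claw": 0.2, "tx": 0.9, "ty": 0, "tz": 0, "twist": -1}, {"claw": 0.2, "tx": 0, "ty": 0, "tz": 0, "twist": -1}, {"claw": 0.2, "tx": 0, "ty": 0, "tz": 0, "twist": -1}, {"claw": 0.2, "tx": 0, "ty": 0, "tz": 0, "twist": -1}]'

```text
t: 11.3
ee_pos: [0.4453, 0.2036, 0.3849]
orientation: [-179.8, -0.0, 112.4]
ft_force: [0.5, -0.1, -0.2]
width: 0.601
gripper_force: 0.0
```

Call:
jog_arm --motion '[{"claw": 0.2, "tx": 0, "ty": 0, "tz": 0.5, "twist": -1}, {"claw": 0.2, "tx": 0, "ty": 0, "tz": 0.5, "twist": -1}, {"claw": 0.2, "tx": 0, "ty": 0, "tz": 0.5, "twist": -1}, {"claw": 0.2, "tx": 0, "ty": 0, "tz": 0.5, "twist": -1}, {"claw": 0.2, "tx": 0, "ty": 0, "tz": 0.5, "twist": -1}, {"claw": 0.2, "tx": 0, "ty": 0, "tz": 0.5, "twist": -1}, {"claw": 0.2, "tx": 0, "ty": 0, "tz": 0, "twist": -1}, {"claw": 0.2, "tx": 0, "ty": 0, "tz": 0, "twist": -1}, {"claw": 0.2, "tx": 0, "ty": 0, "tz": 0, "twist": -1}, {"claw": 0.2, "tx": 0, "ty": 0, "tz": 0, "twist": -1}, {"claw": 0.2, "tx": 0, "ty": 0, "tz": 0, "twist": -1}, {"claw": 0.2, "tx": 0, "ty": 0, "tz": 0, "twist": -0.7}]'

```text
t: 12.3
ee_pos: [0.4452, 0.203, 0.325]
orientation: [-180.0, -0.2, 179.3]
ft_force: [-0.4, -0.8, -0.5]
width: 0.603
gripper_force: 0.0
```

Call:
jog_arm --motion '[{"claw": 0.2, "tx": 0, "ty": 0, "tz": 0, "twist": 0}, {"claw": 0.2, "tx": 0, "ty": 0, "tz": 0, "twist": 0}]'

```text
t: 12.47
ee_pos: [0.4454, 0.2029, 0.3254]
orientation: [-180.0, -0.1, 178.9]
ft_force: [0.3, -0.3, 0.2]
width: 0.6
gripper_force: 0.0
```

```bash
python3 - <<'E'
from h import *
s=get_state(); c=calibration('wrist'); p,d=capture('wrist'); np.savez('pics/w4',p=p,d=d,c=c); save('w4',p)
print({k:np.round(s[k],3) for k in('t','ee_pos','orientation','joint_positions','ft_force')})
E
```

```text
{'t': np.float64(12.467), 'ee_pos': array([0.445, 0.203, 0.325]), 'orientation': array([-1.79971e+02, -1.34000e-01,  1.78946e+02]), 'joint_positions': array([ 1.6637e+01, -2.6610e+00, -8.7470e+00,  8.4050e+01,  1.3000e-02,
        1.7691e+01]), 'ft_force': array([ 0.329, -0.291,  0.171])}
```

View pics/w4.png

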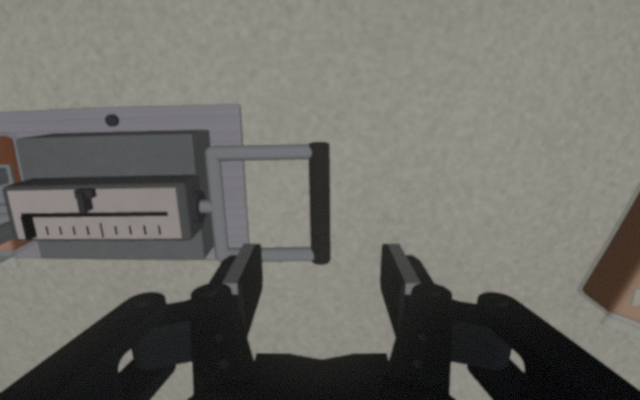

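The bar is at column 319, midway between the pads at 251 and 393. I'm descending and closing.

Call:
jog_arm --motion '[{"claw": 0.2, "tx": 0, "ty": 0, "tz": 0.5, "twist": 0}, {"claw": 0.2, "tx": 0, "ty": 0, "tz": 1, "twist": 0}, {"claw": 0.2, "tx": 0, "ty": 0, "tz": 1, "twist": 0}, {"claw": 0.2, "tx": 0, "ty": 0, "tz": 1, "twist": 0}, {"claw": 0.2, "tx": 0, "ty": 0, "tz": 1, "twist": 0}, {"claw": 0.2, "tx": 0, "ty": 0, "tz": 0.5, "twist": 0}, {"claw": 0.2, "tx": 0, "ty": 0, "tz": 0.2, "twist": 0}, {"claw": 0, "tx": 0, "ty": 0, "tz": 0, "twist": 0}, {"claw": -0.2, "tx": 0, "ty": 0, "tz": 0, "twist": 0}, {"claw": -0.4, "tx": 0, "ty": 0, "tz": 0, "twist": 0}, {"claw": -0.6, "tx": 0, "ty": 0, "tz": 0, "twist": 0}, {"claw": -0.7, "tx": 0, "ty": 0, "tz": 0, "twist": 0}]' --force 40

```text
t: 13.52
ee_pos: [0.4467, 0.2025, 0.2242]
orientation: [-179.9, 0.2, 179.0]
ft_force: [0.3, -2.2, 2.3]
width: 0.157
gripper_force: 18.0
```

Call:
jog_arm --motion '[{"claw": -0.8, "tx": 0, "ty": 0, "tz": 0, "twist": 0}, {"claw": -0.9, "tx": 0, "ty": 0, "tz": 0, "twist": 0}, {"claw": -0.95, "tx": 0, "ty": 0, "tz": 0, "twist": 0}, {"claw": -0.95, "tx": 0, "ty": 0, "tz": 0, "twist": 0}, {"claw": -0.95, "tx": 0, "ty": 0, "tz": 0, "twist": 0}]'

```text
t: 13.93
ee_pos: [0.4465, 0.2026, 0.2233]
orientation: [-180.0, 0.1, 179.0]
ft_force: [2.1, -3.4, 3.0]
width: 0.143
gripper_force: 39.2
```

Call:
jog_arm --motion '[{"claw": -0.95, "tx": 0, "ty": 0.1, "tz": 0, "twist": 0}, {"claw": -0.95, "tx": 0, "ty": 0.1, "tz": 0, "twist": 0}, {"claw": -0.95, "tx": 0, "ty": 0.1, "tz": 0, "twist": 0}, {"claw": -0.95, "tx": 0, "ty": 0, "tz": 0, "twist": 0}]'

```text
t: 14.27
ee_pos: [0.446, 0.209, 0.2227]
orientation: [-180.0, -0.0, 179.1]
ft_force: [2.3, -2.8, 2.9]
width: 0.146
gripper_force: 39.2
```

Call:
jog_arm --motion '[{"claw": -0.95, "tx": 0, "ty": 0.1, "tz": 0, "twist": 0}, {"claw": -0.95, "tx": 0, "ty": 0.1, "tz": 0, "twist": 0}, {"claw": -0.95, "tx": 0, "ty": 0, "tz": 0, "twist": 0}]'

```text
t: 14.52
ee_pos: [0.4458, 0.2129, 0.2224]
orientation: [-180.0, -0.1, 179.0]
ft_force: [0.6, -2.5, 3.0]
width: 0.149
gripper_force: 39.0
```

Call:
jog_arm --motion '[{"claw": -0.95, "tx": 0, "ty": 0.1, "tz": 0, "twist": 0}, {"claw": -0.95, "tx": 0, "ty": 0.1, "tz": 0, "twist": 0}, {"claw": -0.95, "tx": 0, "ty": 0, "tz": 0, "twist": 0}]'

```text
t: 14.77
ee_pos: [0.4458, 0.2169, 0.2224]
orientation: [180.0, -0.1, 179.0]
ft_force: [0.3, -2.4, 2.8]
width: 0.144
gripper_force: 38.9
```

Call:
jog_arm --motion '[{"claw": -0.95, "tx": 0, "ty": 0.2, "tz": 0, "twist": 0}, {"claw": -0.95, "tx": 0, "ty": 0.2, "tz": 0, "twist": 0}, {"claw": -0.95, "tx": 0, "ty": 0, "tz": 0, "twist": 0}]'

```text
t: 15.02
ee_pos: [0.446, 0.2253, 0.2224]
orientation: [180.0, -0.0, 179.1]
ft_force: [0.5, -2.5, 1.7]
width: 0.149
gripper_force: 38.9
```

Call:
jog_arm --motion '[{"claw": -0.95, "tx": 0, "ty": 0.2, "tz": 0, "twist": 0}, {"claw": -0.95, "tx": 0, "ty": 0.2, "tz": 0, "twist": 0}, {"claw": -0.95, "tx": 0, "ty": 0, "tz": 0, "twist": 0}]'

```text
t: 15.27
ee_pos: [0.4461, 0.2331, 0.2223]
orientation: [-180.0, -0.1, 179.1]
ft_force: [0.0, -4.1, 1.8]
width: 0.147
gripper_force: 38.9
```

```bash
python3 - <<'E'
from h import *
s=get_state(); p,d=capture('top'); np.savez('pics/t5',p=p)
print({k:np.round(s[k],3) for k in('t','ee_pos','orientation','ft_force')})
save('t5',cv2.resize(p[222:257,270:360],None,fx=8,fy=8,interpolation=cv2.INTER_CUBIC))
E
```

```text
{'t': np.float64(15.267), 'ee_pos': array([0.446, 0.233, 0.222]), 'orientation': array([-1.79972e+02, -5.80000e-02,  1.79064e+02]), 'ft_force': array([ 0.014, -4.054,  1.788])}
```

View pics/t5.png

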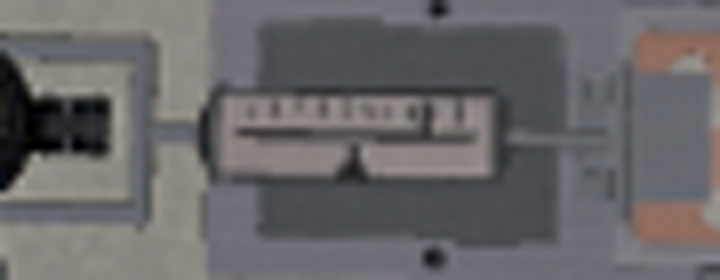

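The pointer is at x=427 and the tag at x=352 in the 8x crop, so about 33 mm to go. The prongs now hold the crossbar. I'll get the remainder numerically.

```bash
cat > m.py <<'E'
from h import *
def meas(p):
    g=cv2.cvtColor(p,cv2.COLOR_RGB2GRAY).astype(float)
    pr=g[234:238,294:334].mean(0); tr=g[241:244,294:334].mean(0); x=np.arange(294,334)
    def cen(v,i,k=2):
        s=slice(max(i-k,0),i+k+1); w=np.clip(np.median(v)-v[s],0,None); return (w*x[s]).sum()/w.sum()
    ti=np.argmin(tr[10:30])+10; pi=np.argmin(pr[5:38])+5   # case ends excluded
    a,b=cen(tr,ti),cen(pr,pi)
    A=world('top',[(a,242)],z=.087)[0]; B=world('top',[(b,236)],z=.086)[0]
    return a,b,(A-B)[1]*1000,pr,tr
E
python3 - <<'E'
from m import *
a,b,d,pr,tr=meas(np.load('pics/t5.npz')['p']); print(a,b,'remaining mm',d); print(pr.round().astype(int),tr.round().astype(int))
E
```

```text
313.5351170568561 322.46335697399525 remaining mm 30.81247502098293
[127  74  71  94 134 132 131 119 133 129 107 135 131 119 133 129 107 135
 129 114 133 125 120 130 121 136 132 106 104  68 120 132 124  92 133 131
 128  95  59  63] [136  88  67 100 125 122 122 122 123 125 130 129 130 129 131 130 131 128
 103  67  46 105 135 133 137 136 138 137 137 136 137 138 136 137 138 140
 136  97  58  64]
```

Call:
jog_arm --motion '[{"claw": -0.95, "tx": 0, "ty": 0.15, "tz": 0, "twist": 0}, {"claw": -0.95, "tx": 0, "ty": 0.2, "tz": 0, "twist": 0}, {"claw": -0.95, "tx": 0, "ty": 0.2, "tz": 0, "twist": 0}, {"claw": -0.95, "tx": 0, "ty": 0.2, "tz": 0, "twist": 0}, {"claw": -0.95, "tx": 0, "ty": 0.2, "tz": 0, "twist": 0}, {"claw": -0.95, "tx": 0, "ty": 0.15, "tz": 0, "twist": 0}, {"claw": -0.95, "tx": 0, "ty": 0.1, "tz": 0, "twist": 0}, {"claw": -0.95, "tx": 0, "ty": 0.05, "tz": 0, "twist": 0}, {"claw": -0.95, "tx": 0, "ty": 0, "tz": 0, "twist": 0}, {"claw": -0.95, "tx": 0, "ty": 0, "tz": 0, "twist": 0}]'

```text
t: 16.15
ee_pos: [0.4465, 0.2568, 0.2219]
orientation: [-179.8, -0.1, 179.0]
ft_force: [-0.4, -6.5, -0.1]
width: 0.145
gripper_force: 38.9
```

```bash
python3 - <<'E'
from m import *
s=get_state(); p,d=capture('top'); np.savez('pics/t6',p=p); a,b,d,pr,tr=meas(p)
print(s['t'],s['ee_pos'],s['ft_force'].round(2)); print(a,b,'remaining mm',d); print(pr.round().astype(int),tr.round().astype(int))
q,dd=capture('scene'); np.savez('pics/s6',p=q)
P=np.array([[.437,.052,.086],[.452,.052,.086]]); c=calibration('scene'); T=np.linalg.inv(c['cam_to_world']); v=P@T[:3,:3].T+T[:3,3]; print(v[:,:2]/v[:,2:]*c['fx']+[c['cx'],c['cy']])
E
```

```text
16.15 [0.4464666  0.25684301 0.22192461] [-0.44 -6.54 -0.09]
313.53618421052624 316.03692762186114 remaining mm 8.494015758629237
[128  75  71  94 135 133 132 118 133 128 106 134 132 119 134 130 107 136
 130 113 135 118  61 136 122 135 132 109 132 128 117 132 126  98 133 131
 129  96  59  63] [136  89  67 100 125 123 123 123 123 125 130 130 131 130 130 131 131 129
 103  66  44 106 135 135 136 137 136 137 136 137 138 137 138 137 138 140
 136  92  60  65]
[[338.55629644 171.19608396]
 [337.09050307 174.03689744]]
```

Call:
jog_arm --motion '[{"claw": -0.95, "tx": 0, "ty": 0.1, "tz": 0, "twist": 0}, {"claw": -0.95, "tx": 0, "ty": 0.1, "tz": 0, "twist": 0}, {"claw": -0.95, "tx": 0, "ty": 0.1, "tz": 0, "twist": 0}, {"claw": -0.95, "tx": 0, "ty": 0.05, "tz": 0, "twist": 0}, {"claw": -0.95, "tx": 0, "ty": 0, "tz": 0, "twist": 0}, {"claw": -0.95, "tx": 0, "ty": 0, "tz": 0, "twist": 0}]'

```text
t: 16.75
ee_pos: [0.4466, 0.2636, 0.2218]
orientation: [-179.8, -0.1, 179.0]
ft_force: [-0.5, -6.5, 1.0]
width: 0.146
gripper_force: 38.9
```

```bash
python3 - <<'E'
from m import *
s=get_state(); p,d=capture('top'); np.savez('pics/t7',p=p); q,_=capture('scene'); np.savez('pics/s7',p=q)
print(s['t'],s['ee_pos'],s['ft_force'].round(2)); g=cv2.cvtColor(p,cv2.COLOR_RGB2GRAY); print(g[232:246,309:320])
o=np.hstack([cv2.resize(p[228:250,300:330],(400,293),interpolation=cv2.INTER_CUBIC),cv2.resize(q[155:195,310:364],(396,293),interpolation=cv2.INTER_CUBIC)]); save('t7',o)
E
```

```text
16.75 [0.44656568 0.2635923  0.2218216 ] [-0.49 -6.5   0.96]
[[ 81  80  80  80  80  81  79  78  81  80  79]
 [ 51  55  52  51  59  59  56  55  55  53  53]
 [124 104 128 126  96  83 130 128 130 128 130]
 [127  89 139 134  97  60 112 116 134 115 137]
 [131 103 135 132  96  63 130 107 130 109 136]
 [137 135 139 137 122  67 143 133 134 133 139]
 [ 84  85  85  85  78  32  88  86  86  88  88]
 [ 97  98  97  99 101  97 100  96  69  70  71]
 [129 130 131 127 101  67 135 134 130 129 131]
 [134 134 135 135 102  58 140 136 137 135 136]
 [136 136 132 109  64  44 108 140 136 135 137]
 [123 125 118  66  36  35  68 129 128 140 139]
 [ 69  71  69  53  50  37  45  72  70  74  74]
 [ 75  75  76  77  77  77  75  76  73  73  75]]
```

View pics/t7.png

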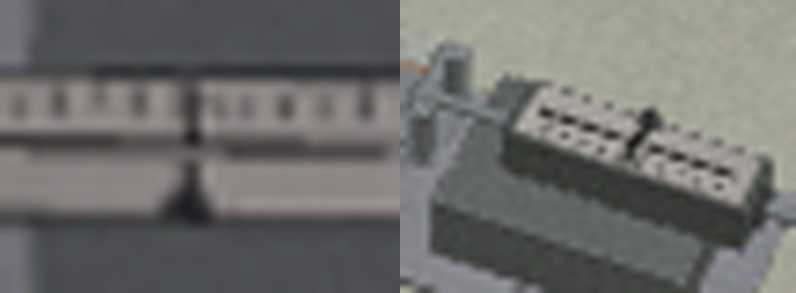

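Pointer and tag line up: in the left panel both fins are at x≈192, and pixel columns 313.8 and 313.7 differ by about 0.4 mm. Now I hold.

Call:
jog_arm --motion '[{"claw": -0.95, "tx": 0, "ty": 0.01, "tz": 0, "twist": 0}, {"claw": -0.95, "tx": 0, "ty": 0, "tz": 0, "twist": 0}, {"claw": -0.95, "tx": 0, "ty": 0, "tz": 0, "twist": 0}, {"claw": -0.95, "tx": 0, "ty": 0, "tz": 0, "twist": 0}, {"claw": -0.95, "tx": 0, "ty": 0, "tz": 0, "twist": 0}, {"claw": -0.95, "tx": 0, "ty": 0, "tz": 0, "twist": 0}, {"claw": -0.95, "tx": 0, "ty": 0, "tz": 0, "twist": 0}, {"claw": -0.95, "tx": 0, "ty": 0, "tz": 0, "twist": 0}, {"claw": -0.95, "tx": 0, "ty": 0, "tz": 0, "twist": 0}, {"claw": -0.95, "tx": 0, "ty": 0, "tz": 0, "twist": 0}, {"claw": -0.95, "tx": 0, "ty": 0, "tz": 0, "twist": 0}, {"claw": -0.95, "tx": 0, "ty": 0, "tz": 0, "twist": 0}]'

```text
t: 17.85
ee_pos: [0.4466, 0.2636, 0.2218]
orientation: [-179.7, -0.1, 179.0]
ft_force: [-0.2, -7.9, 0.8]
width: 0.145
gripper_force: 39.0
```

Call:
jog_arm --motion '[{"claw": -0.95, "tx": 0, "ty": 0, "tz": 0, "twist": 0}, {"claw": -0.95, "tx": 0, "ty": 0, "tz": 0, "twist": 0}, {"claw": -0.95, "tx": 0, "ty": 0, "tz": 0, "twist": 0}, {"claw": -0.95, "tx": 0, "ty": 0, "tz": 0, "twist": 0}, {"claw": -0.95, "tx": 0, "ty": 0, "tz": 0, "twist": 0}, {"claw": -0.95, "tx": 0, "ty": 0, "tz": 0, "twist": 0}, {"claw": -0.95, "tx": 0, "ty": 0, "tz": 0, "twist": 0}, {"claw": -0.95, "tx": 0, "ty": 0, "tz": 0, "twist": 0}, {"claw": -0.95, "tx": 0, "ty": 0, "tz": 0, "twist": 0}, {"claw": -0.95, "tx": 0, "ty": 0, "tz": 0, "twist": 0}, {"claw": -0.95, "tx": 0, "ty": 0, "tz": 0, "twist": 0}, {"claw": -0.95, "tx": 0, "ty": 0, "tz": 0, "twist": 0}]'

```text
t: 18.85
ee_pos: [0.4466, 0.2637, 0.2218]
orientation: [-179.7, -0.1, 179.0]
ft_force: [0.0, -8.0, 0.6]
width: 0.142
gripper_force: 39.0
```

```bash
python3 - <<'E'
from m import *
s=get_state(); p,d=capture('top'); print(s['t'],s['ee_pos'],s['ft_force'].round(2)); g=cv2.cvtColor(p,cv2.COLOR_RGB2GRAY); print(g[237:242,311:317])
E
```

```text
18.85 [0.44656618 0.26366019 0.22182146] [ 0.04 -8.01  0.61]
[[138 138 123  57 141 134]
 [ 86  86  77  29  89  87]
 [ 97  98 100  98  99  96]
 [131 128 100  66 133 132]
 [135 134 104  59 142 137]]
```

Held for over 2 s at 8.0 N. I'm easing back in slowly.

Call:
jog_arm --motion '[{"claw": -0.95, "tx": 0, "ty": -0.1, "tz": 0, "twist": 0}, {"claw": -0.95, "tx": 0, "ty": -0.15, "tz": 0, "twist": 0}, {"claw": -0.95, "tx": 0, "ty": -0.15, "tz": 0, "twist": 0}, {"claw": -0.95, "tx": 0, "ty": -0.15, "tz": 0, "twist": 0}, {"claw": -0.95, "tx": 0, "ty": -0.15, "tz": 0, "twist": 0}, {"claw": -0.95, "tx": 0, "ty": -0.15, "tz": 0, "twist": 0}, {"claw": -0.95, "tx": 0, "ty": -0.15, "tz": 0, "twist": 0}, {"claw": -0.95, "tx": 0, "ty": -0.15, "tz": 0, "twist": 0}, {"claw": -0.95, "tx": 0, "ty": -0.15, "tz": 0, "twist": 0}, {"claw": -0.95, "tx": 0, "ty": -0.15, "tz": 0, "twist": 0}, {"claw": -0.95, "tx": 0, "ty": -0.15, "tz": 0, "twist": 0}, {"claw": -0.95, "tx": 0, "ty": -0.15, "tz": 0, "twist": 0}]'

```text
t: 19.9
ee_pos: [0.4462, 0.2297, 0.2225]
orientation: [180.0, -0.0, 179.0]
ft_force: [-0.4, -3.5, -0.2]
width: 0.141
gripper_force: 38.9
```

Call:
jog_arm --motion '[{"claw": -0.95, "tx": 0, "ty": -0.1, "tz": 0, "twist": 0}, {"claw": -0.95, "tx": 0, "ty": -0.1, "tz": 0, "twist": 0}, {"claw": -0.95, "tx": 0, "ty": -0.1, "tz": 0, "twist": 0}, {"claw": -0.95, "tx": 0, "ty": -0.1, "tz": 0, "twist": 0}, {"claw": -0.95, "tx": 0, "ty": -0.1, "tz": 0, "twist": 0}, {"claw": -0.95, "tx": 0, "ty": -0.05, "tz": 0, "twist": 0}, {"claw": -0.95, "tx": 0, "ty": -0.05, "tz": 0, "twist": 0}, {"claw": -0.95, "tx": 0, "ty": 0, "tz": 0, "twist": 0}, {"claw": -0.95, "tx": 0, "ty": 0, "tz": 0, "twist": 0}]'

```text
t: 20.65
ee_pos: [0.4462, 0.2181, 0.2229]
orientation: [180.0, 0.0, 179.0]
ft_force: [-0.9, -2.8, 2.6]
width: 0.145
gripper_force: 39.1
```

```bash
python3 - <<'E'
from m import *
s=get_state(); p,d=capture('top'); print(s['t'],s['ee_pos'],s['ft_force'].round(2)); a,b,dd,pr,tr=meas(p); print(pr.round().astype(int),tr.round().astype(int))
E
```

```text
20.65 [0.44622275 0.21806558 0.22294516] [-0.9  -2.82  2.62]
[131  76  70  92 134 133 130 112 133 130 119 134 132 120 134 130 114 134
 128 113 133 124 120 130 120 136 131 110 132 128 116 132 123  64 134 131
 128  95  62  63] [140 101  66 100 123 123 122 122 122 124 124 125 130 129 130 131 131 129
 103  67  45  98 135 133 136 136 137 137 137 138 137 137 137 137 138 139
 136  96  56  59]
```

Call:
jog_arm --motion '[{"claw": -0.95, "tx": 0, "ty": -0.05, "tz": 0, "twist": 0}, {"claw": -0.95, "tx": 0, "ty": -0.05, "tz": 0, "twist": 0}, {"claw": -0.95, "tx": 0, "ty": -0.05, "tz": 0, "twist": 0}, {"claw": -0.95, "tx": 0, "ty": -0.05, "tz": 0, "twist": 0}, {"claw": -0.95, "tx": 0, "ty": -0.05, "tz": 0, "twist": 0}, {"claw": -0.95, "tx": 0, "ty": 0, "tz": 0, "twist": 0}, {"claw": -0.95, "tx": 0, "ty": 0, "tz": 0, "twist": 0}]'

```text
t: 21.28
ee_pos: [0.4465, 0.2131, 0.2232]
orientation: [179.9, 0.1, 179.0]
ft_force: [-0.6, 4.3, 3.2]
width: 0.145
gripper_force: 39.3
```

Call:
jog_arm --motion '[{"claw": -0.6, "tx": 0, "ty": 0, "tz": 0, "twist": 0}, {"claw": -0.5, "tx": 0, "ty": 0, "tz": 0, "twist": 0}, {"claw": -0.3, "tx": 0, "ty": 0, "tz": 0, "twist": 0}, {"claw": -0.1, "tx": 0, "ty": 0, "tz": 0, "twist": 0}, {"claw": 0.1, "tx": 0, "ty": 0, "tz": 0, "twist": 0}, {"claw": 0.1, "tx": 0, "ty": 0, "tz": 0, "twist": 0}, {"claw": 0.1, "tx": 0, "ty": 0, "tz": -0.3, "twist": 0}, {"claw": 0.1, "tx": 0, "ty": 0, "tz": -0.6, "twist": 0}, {"claw": 0.1, "tx": 0, "ty": 0, "tz": -1, "twist": 0}, {"claw": 0.1, "tx": 0, "ty": 0, "tz": -1, "twist": 0}, {"claw": 0.1, "tx": 0, "ty": 0, "tz": -1, "twist": 0}, {"claw": 0.1, "tx": 0, "ty": 0, "tz": -1, "twist": 0}]'

```text
t: 22.28
ee_pos: [0.4461, 0.2129, 0.3231]
orientation: [180.0, 0.1, 179.0]
ft_force: [0.7, 0.4, -0.0]
width: 0.552
gripper_force: 0.0
```

Call:
jog_arm --motion '[{"claw": 0.1, "tx": 0, "ty": 0.5, "tz": -1, "twist": 0}, {"claw": 0.1, "tx": 0, "ty": 0.5, "tz": -1, "twist": 0}, {"claw": 0.1, "tx": 0, "ty": 0.5, "tz": 0, "twist": 0}, {"claw": 0.1, "tx": 0, "ty": 0, "tz": 0, "twist": 0}, {"claw": 0.1, "tx": 0, "ty": 0, "tz": 0, "twist": 0}, {"claw": 0.1, "tx": 0, "ty": 0, "tz": 0, "twist": 0}]'

```text
t: 22.78
ee_pos: [0.4462, 0.2426, 0.3596]
orientation: [-179.9, -0.1, 179.1]
ft_force: [-0.1, -0.5, -0.6]
width: 0.551
gripper_force: 0.0
```

```bash
python3 - <<'E'
from m import *
s=get_state(); p,d=capture('top'); save('end',p); print(s['t'],s['ee_pos'],s['ft_force'].round(2)); a,b,dd,pr,tr=meas(p); print(pr.round().astype(int),tr.round().astype(int))
g=cv2.cvtColor(p,cv2.COLOR_RGB2GRAY); print(g[225:252:1,341:352])
t0=np.load('pics/top.npz')['p']; D=cv2.absdiff(p,t0).max(2)
for n,(x,y) in dict(a=(190,220),b=(469,232),jar=(431,186)).items(): print(n,(D[y-25:y+25,x-25:x+25]>40).sum())
E
```

```text
22.7833 [0.44618492 0.24262482 0.35955351] [-0.11 -0.53 -0.59]
[ 87 134  86  50  77 123 134 134 132 120 135 134 129 133 121 135 131 114
 137 131 114 136 132 116 135 132 122 137 132 110 138 133 124 132  80  89
 139 137 131  60] [ 91 139 100  65  78 124 119 117 119 118 119 120 125 126 126 126 127 127
 127 125  92  45  68 105 131 130 133 132 133 133 134 134 134 133 133 134
 136 137 130  65]
[[112 112 113 111 114 113 118 122 122 122 106]
 [112 112 110 110 111 111 118 121 120 114 110]
 [115 113 113 113 110 113 119 119 114 115 118]
 [114 111 112 113 111 114 120 121 113 118 120]
 [113 112 110 112 111 112 113 111 104 105 120]
 [110 110 111 108 109 106  97 107 101  98 118]
 [111 107 107 116 112  92  93 106 101  92 106]
 [112 102  89 107 102  87  95 108 100  92 107]
 [110 101  87 103  99  87  97 106  99  90 106]
 [113 103  91 102  98  85  99 106 100  92 104]
 [113 105 103 103 104 101  96 105 100  91 106]
 [112 103 102 101 104 104  97 107  98  92 106]
 [113 105 105 104 106 105  99 106  98  92 107]
 [102 103 101 101  99  98  92 106  97  92 106]
 [111 107 108 108 108 108 106 107  99  92 107]
 [ 86  81  92  91  90  93 100 106  97  90 107]
 [106  92 102 102 103 101 100 104  96  92 106]
 [114 104 106 105 106 106 102 104  97  90 106]
 [113 102  86  92 100  86 103 105  96  92 107]
 [111 104 101 103  98  81 104 105  96  93 107]
 [113 104 104 102  97  81 103 104  96  91 106]
 [112 105 106 104  99  81 108 105  92  86 106]
 [111 109 108 110 110 106 106 104  91  92 117]
 [110 111 110 112 110 110 104 102  91  97 121]
 [107 107 107 110 108 108 112 110 106 116 120]
 [113 112 110 111 112 115 122 114 109 118 120]
 [114 113 113 111 111 115 123 116 113 115 118]]
a 213
b 0
jar 0
```

```bash
python3 - <<'E'
from h import *
for n in('top','end'):
    p=cv2.imread(f'pics/{n}.png'); m=np.zeros((400,640),bool); h=cv2.cvtColor(p,cv2.COLOR_BGR2HSV); m[190:250,160:222]=(h[190:250,160:222,1]>80); y,x=np.nonzero(m); print(n,m.sum(),x.mean(),y.mean())
a,b=cv2.imread('pics/top.png'),cv2.imread('pics/end.png'); y,x=np.nonzero(cv2.absdiff(a,b).max(2)[195:245,165:215]>40); print(x.min()+165,x.max()+165,y.min()+195,y.max()+195, b[y[0]+195,x[0]+165], b[y[-1]+195,x[-1]+165])
E
```

```text
top 3 198.33333333333334 237.33333333333334
end 41 210.609756097561 231.53658536585365
204 214 222 244 [82 84 83] [59 52 43]
```

The gauge is hooked, with the crossbar at column 349 behind the prongs at 342–347. The slide is fully in, and tub_a is unmoved (only the raised arm overlaps that patch of the picture).

```bash
python3 -c "
from workcell import *
print(hand_in())"
```

```text
the job is handed in; nothing more can be done
None
```

I handed the job in at about 23 s. The pointer was held within about 0.5 mm of the tag for over 2 s at 8 N and eased fully back in. The gauge is hooked on the stand, with the other tubs and the jar unmoved in the last picture.

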